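Hold an amplifier module square in the assembly jig

TASK

Put the module with the silver heat sink on the bed of the white jig, about midway along the blue fence and with its heat-sink side towards the fence. Then push it diagonally with the fingers, so that it is pressed flush against the fence and flat down on the bed at the same time, with firm but moderate hand pressure both ways, and finish while still holding it pressed there. Leave the module with the black heat sink and the other things on the bench where they are.

Things in the scene. Friction and masses are not known exactly. Their poses are not given: they have to be found in the camera images.
- module: Loose, about 0.3 kg: base 100 (x) x 70 (y) x 8 mm thick, green on top, with a silver heat sink along its whole +y side (y +7 to +35 mm, flush with the edge; top 38 mm above the underside), grip across its 28 mm. The rest of the green top is a clear shelf but for parts up to 20 mm high beyond 33 mm from the middle (x). Origin: centre of underside; z up.
- module_edge (a point): Middle of the module's bottom edge on the heat-sink side (module x 0, y +35, z 0 mm): the edge that goes against the fence.
- module_step (a point): Inner corner at the middle of the module where the clear green shelf meets the heat sink's inner side (module x 0, y +7, z 8 mm), a good place to push down and towards the fence. Same axes as the module.
- spare: A second module of the same shape and size, with a black heat sink; not to be used or moved.
- bed: The jig's white bed, smooth slippery plastic (friction about 0.25), fixed to the bench: 220 mm (x) by 180 mm (y), 12 mm thick. Origin: centre of its underside; z up. The fence stands on its +y side; from the fence face to the open -y edge are 156 mm.
- fence: The jig's blue fence, a rigid bar 220 mm long (x), 20 mm thick, 30 mm high above the bed, fixed on the bed; a red line on its top marks the middle. Its face looks to -y. Origin: middle of the foot of its face, on the bed's top (12 mm above the bench); x along the fence, +y into the fence, z up. The jig stands turned up to 0.35 rad either way on the bench.
- fence_foot (a point): The same point and axes as the fence's origin: middle of the foot of its face, on the bed's top.
- spool: White spool, 56 mm across, 40 mm high, loose bystander. Origin: centre of its underside.
- driver: Screwdriver 170 mm long lying on the bench, loose bystander.
- flux: Amber bottle 44 mm across, 100 mm high, loose bystander. Origin: centre of its underside.
- board_a: Small loose green circuit board, 60 by 45 mm, 13 mm high, bystander beyond the modules. Origin: centre of its underside.
- board_b: Small loose green circuit board like the first, bystander beyond the jig.
There are look-alikes about, which are no part of the job. Leave any purple look-alike of the module alone.

How it is judged:
By the outcome, as a careful person would: the job done as asked, in the order asked, and still so for the second after the job is handed in, while the arm keeps its last pose, push and grip.
It also fails if it takes over 45 s, if anything falls off the work surface, if the arm or the gripper's body presses on something with over 40 N, if the wrist force passes 120 N, or if a joint passes its speed limit or range.

ROBOT

A 7-joint arm with a two-finger parallel gripper is mounted at the origin on the work surface. World frame = base frame: x ahead of the robot, y to its left, z up, the work surface at z = 0. Lengths are in m, angles in rad, forces in N, time in s.
With the tool pointing down it reaches from about 0.4 to 0.85 m from the base axis. Payload 10.4 kg.
Tool frame: the origin (TCP) lies at the very end of the fingers, on their centre line; the grasp point (between the pads) lies 19 mm behind it (grip_point_offset is the distance from the TCP to the grasp point, in m); z points along the fingers, y is the line along which they close (so a half turn about z gives the same grasp; the last joint's range is limited). The gripper opens to 87 mm and grips with 3 to 60 N. Pads are 19 mm wide; open, the fingers measure 117 mm over their backs; the gripper's body (75 mm by 190 mm) begins 51 mm behind the grasp point.
Start: joints at [1.195, 0.332, -0.065, 1.46, 0.022, 1.35, -0.088], TCP at [0.216, -0.587, 0.223] pointing down, gripper open.
Joint ranges: [-2.6, 2.6], [-0.5, 2.12], [-1.47, 1.34], [0.16, 2.42], [-1.27, 4.41], [0.06, 2.06], [-2.6, 2.6]. Speed limits (rad/s): [2.22, 2.22, 2.79, 2.79, 3.14, 3.14, 3.14].

INTERFACE

Orientations are given as a unit quaternion [x, y, z, w].
In Python, from bench import * gives the robot as it stands.
- The arm moves only by the tool play_rows, never from a script. Its argument "increments" is text: rows parted by semicolons, each of 7 numbers parted by spaces: the turn, a rotation vector about the tool's x, y, z in rad, then the shift along the tool's x, y, z in m, then the opening, from 0 (shut) to 1 (fully open). A call has 1 to 8 rows; each row is the pose to reach, as a shift and turn from the pose commanded when the call began, along the tool's axes at that moment; what a row does not reach only later rows make up. A row lasts 1/10 s, in which the tool goes at most 50 mm and 8.59 degrees, less where a joint would pass 70% of its speed; a pose out of reach is approached as far as the arm can. A call with a gripper value outside its range is refused whole. The fingers move at their own pace and stop on an object; "grip_force" is the grip in N (left out, the last holds). Time passes only in rows, so rows that repeat a pose let the fingers close. It gives the time, the measured TCP pose, the force, the opening and the grip force at its end, in the units of the state.
- read_state(): the state, without advancing time (a new reading comes with each control period).
- camera(name): name is "scene" or "top" or "wrist"; returns a dict with "color" (480x640x3 uint8, red, green, blue), "fx", "fy", "cx", "cy" (pixels), "camera_from_world" (4x4, takes a point from world to camera coordinates); the wrist camera has in their place "mount" (4x4, takes a point from camera to tool coordinates, whose origin is the TCP and whose axes are the flange's). Camera axes: x right, y down, z forward; pixel columns grow to the right and rows downward; lengths in m; the calibration is good to about 2 mm. A picture is of the moment at which its call begins: read the wrist's pose just before it. There is no depth.
- close_job(): hands the job in; it is judged then, once.
The state is a dict: "time": time; "joint_positions": joint angles; "joint_vel": joint speeds; "joint_torque": joint torques, N m; "ee_pos": TCP position; "eef_rot": TCP orientation; "ft_force": force on the tool from outside, world axes, zero at the start; "torque": the same for the moment, N m; "width": finger opening in m; "grip_force": force on a finger pad.
Only numpy, scipy, OpenCV 4.12 (cv2) and the standard library are available. Lean on these libraries where they do the work, as an engineer would, in place of code of your own. Each camera call takes 0.05 s, during which the arm holds its last target. There are 200 camera calls.

## Working session

There is one attempt and no reset: what is moved stays moved. The work goes in short steps, Python scripts to look and compute and a tool call to move; the robot and the scene stay as the last step left them, time stands still between calls to the robot, and variables do not carry over. Pictures are saved under pics/ and viewed, at most 10 in all, crops included, and the job is handed in when it is done.

Besides the shell and the picture viewer there is one more tool, called in YAML: its name, and indented under it one key for each argument. play_rows: Moves the arm, as the interface text tells. Its arguments: {"type":"object","properties":{"increments":{"type":"string"},"grip_force":{"type":"number"}},"required":["increments"]}

```bash
mkdir -p pics; ls; python3 - <<'E'
from bench import *
import cv2,json
s=read_state();print({k:(np.round(v,3).tolist() if 0 else v) for k,v in s.items()})
for n in("scene","top"):
    c=camera(n);cv2.imwrite(f"pics/{n}0.png",c["color"][:,:,::-1]);print(n,c["fx"],c["fy"],c["cx"],c["cy"]);print(c["camera_from_world"])
E
```

```text
pics
{'time': 0.0, 'joint_positions': array([ 1.19537601,  0.33287918, -0.06468623,  1.46094518,  0.02162378,
        1.34992075, -0.08851309]), 'joint_vel': array([-2.17798194e-04, -1.07162057e-03, -2.09123288e-04,  2.59194233e-05,
       -3.41238554e-04, -9.64023485e-04,  6.30976793e-04]), 'joint_torque': array([-1.51527151e-03, -6.23260832e+01,  2.39075051e-02, -3.89898562e+01,
       -6.14033989e-02,  3.97084840e-02,  1.82588451e-04]), 'ee_pos': array([ 0.21580718, -0.5861369 ,  0.22174752]), 'eef_rot': array([ 9.84479763e-01,  1.75496629e-01, -1.74875737e-04, -7.06855620e-04]), 'ft_force': array([0.01381788, 0.58766365, 0.83697463]), 'torque': array([ 0.03233294, -0.0045778 , -0.03316718]), 'grip_force': 0.0, 'width': 0.08698584924073668}
scene 461.41876182176594 461.41876182176594 312.4956708289144 236.66592167491348
[[ 0.51092835  0.85941488  0.01892836 -0.24899365]
 [ 0.52365631 -0.29370428 -0.79970111 -0.2792116 ]
 [-0.6817157   0.41850193 -0.60009987  1.4516885 ]
 [ 0.          0.          0.          1.        ]]
top 499.3944833493648 499.3944833493648 311.43638304998467 234.82261841043632
[[-2.30086319e-02 -9.99735119e-01  5.42895710e-04 -7.43177670e-02]
 [-9.82342969e-01  2.25074974e-02 -1.85730191e-01  5.54652859e-01]
 [ 1.85668775e-01 -4.80670736e-03 -9.82600632e-01  1.05805168e+00]
 [ 0.00000000e+00  0.00000000e+00  0.00000000e+00  1.00000000e+00]]
```

View pics/top0.png

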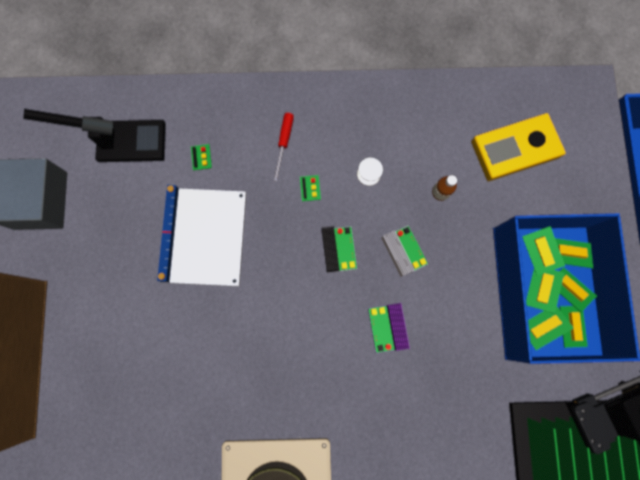

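View pics/scene0.png

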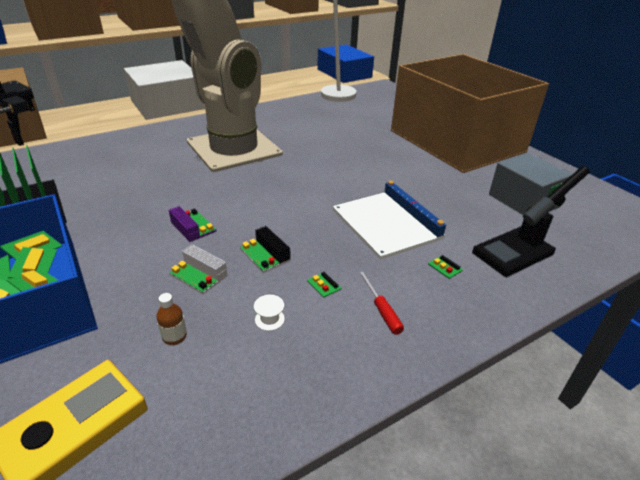

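Candidates in the top picture: silver module (404,251), black-sink spare (339,249), purple look-alike (389,328), and small boards at (202,157) and (311,187). By the description I choose (404,251). I'll check it in a close crop next. The jig fence is on the left, at about (168,233).

```bash
cat > h.py <<'E'
from bench import *
import numpy as np, cv2
from scipy.spatial.transform import Rotation as R
def ray(c,uv,z):
    T=np.array(c["camera_from_world"]);Rm,t=T[:3,:3],T[:3,3];o=-Rm.T@t
    d=Rm.T@np.array([(uv[0]-c["cx"])/c["fx"],(uv[1]-c["cy"])/c["fy"],1]);return o+d*(z-o[2])/d[2]
def proj(c,P):
    T=np.array(c["camera_from_world"]);p=np.asarray(P)@T[:3,:3].T+T[:3,3]
    return np.stack([c["fx"]*p[:,0]/p[:,2]+c["cx"],c["fy"]*p[:,1]/p[:,2]+c["cy"]],1)
E
python3 - <<'E'
from h import *
c=camera("top");im=c["color"][:,:,::-1].copy()
a=cv2.resize(im[215:285,370:440],(560,560),interpolation=cv2.INTER_CUBIC)
b=cv2.resize(im[178:290,150:255],None,fx=5,fy=5,interpolation=cv2.INTER_CUBIC)
o=np.zeros((600,800,3),np.uint8)
o[:400,:400]=cv2.resize(a,(400,400));o[:427,400:800]=cv2.resize(b,(400,427))
cv2.imwrite("pics/crop1.png",o)
E
```

```text
(no output)
```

View pics/crop1.png

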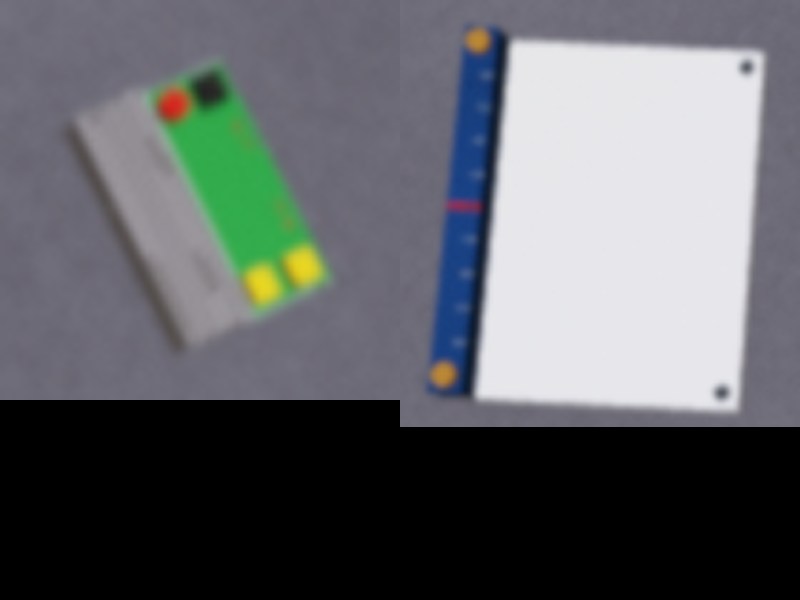

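The crop confirms it: silver sink on the left and green shelf on the right, and the jig's white corners and red mid-line are clear. Next I fit both poses from the corners.

```bash
python3 - <<'E'
from h import *
from scipy.optimize import least_squares
c=camera("top")
A=lambda x,y:(370+x/5.714-.4,215+y/5.714-.4)
B=lambda x,y:(150+(x-400)/3.81-.4,178+y/3.81-.4)
mod=[((50,7,38),None)]
M=np.array([[50,35,38],[-50,35,38],[50,-35,8],[-50,-35,8]])/1e3
pm=np.array([A(78,118),A(187,348),A(222,60),A(332,280)])
F=np.array([[110,0,0],[-110,0,0],[110,-156,0],[-110,-156,0],[0,0,30]])/1e3
pf=np.array([B(509,38),B(474,398),B(765,50),B(738,411),B(484,206)])
def fit(L,p,z,x0):
    def W(q):
        w=L@R.from_euler("z",q[2]).as_matrix().T; return w+[q[0],q[1],z]
    r=least_squares(lambda q:(proj(c,W(q))-p).ravel(),x0);print(r.x.round(4),r.fun.reshape(-1,2).round(1).tolist());return r.x
def best(L,p,z,g):
    return fit(L,p,z,[*g,1.5]),
g=ray(c,pm.mean(0),.02)[:2]
fit(M,pm,0,[*g,0.4]);fit(F,pf,.012,[*ray(c,pf[4],.02)[:2],0.])
s=read_state();print(R.from_quat(s["eef_rot"]).as_matrix().round(3));w=camera("wrist");print(w["mount"],w["fx"],w["cx"],w["cy"])
E
```

```text
[ 0.5192 -0.2999  0.4028] [[-0.3, -0.3], [0.4, -0.2], [-0.2, 0.0], [0.1, 0.5]]
[ 0.5693  0.2287 -0.0701] [[0.7, 0.5], [0.5, -0.3], [-0.2, 0.4], [-0.0, -0.4], [-1.0, -0.1]]
[[ 0.938  0.346 -0.   ]
 [ 0.346 -0.938  0.001]
 [-0.    -0.001 -1.   ]]
[[-2.69028642e-04 -9.70953513e-01 -2.39268058e-01  6.51312415e-02]
 [ 9.99999397e-01 -5.15913348e-04  9.69203328e-04  6.28150852e-05]
 [-1.06449296e-03 -2.39267653e-01  9.70953066e-01 -1.62592349e-01]
 [ 0.00000000e+00  0.00000000e+00  0.00000000e+00  1.00000000e+00]] 386.8157283485474 319.0121454186292 243.80335975897984
```

play_rows:
  increments: "0 0 -0.005 0.02 -0.01 0 1;0 0 -0.01 0.06 -0.03 0 1;0 0 -0.02 0.1 -0.05 0 0.8;0 0 -0.03 0.14 -0.07 0 0.7;0 0 -0.04 0.18 -0.088 0 0.7;0 0 -0.05 0.22 -0.106 0 0.7;0 0 -0.05 0.25 -0.12 0 0.7;0 0 -0.05 0.28 -0.134 0 0.7"

```text
time: 1.05
ee_pos: [0.4335, -0.3626, 0.2227]
eef_rot: [0.98, 0.2, 0.0, 0.0]
ft_force: [0.6, -0.6, -0.4]
width: 0.0614
grip_force: 0.0
```

play_rows:
  increments: "0 0 0 0.03 -0.015 0 0.7;0 0 0 0.06 -0.03 0.02 0.7;0 0 0 0.08 -0.042 0.05 0.7;0 0 0 0.09 -0.044 0.08 0.7;0 0 0 0.09 -0.044 0.09 0.7;0 0 0 0.09 -0.044 0.09 0.7;0 0 0 0.09 -0.044 0.09 0.7"

```text
time: 1.75
ee_pos: [0.4978, -0.2896, 0.1338]
eef_rot: [0.98, 0.199, 0.0, 0.001]
ft_force: [0.2, -0.8, 1.2]
width: 0.0608
grip_force: 0.0
```

```bash
cat >> h.py <<'E'
def goto(p,yaw,extra=""):
    """print increments (tool axes) from measured pose to TCP p, tool-x yaw"""
    s=read_state();M=R.from_quat(s["eef_rot"]).as_matrix()
    Rg=R.from_euler("z",yaw).as_matrix()@np.diag([1,-1,-1.])
    print("t",round(s["time"],2),"pos",s["ee_pos"].round(4),"turn",R.from_matrix(M.T@Rg).as_rotvec().round(4),"shift",(M.T@(np.array(p)-s["ee_pos"])).round(4),"f",s["ft_force"].round(1),"w",round(s["width"],4),round(s["grip_force"],1))
    return s
def fp(q,l):  # local xy -> world
    return np.array(q[:2])+R.from_euler("z",q[2]).as_matrix()[:2,:2]@np.array(l)
MOD=(.5192,-.2999,.4028);FEN=(.5693,.2287,-.0701)
E
python3 - <<'E'
from h import *
s=goto([*fp(MOD,(0,.021)),.012],MOD[2])
w=camera("wrist");im=w["color"][:,:,::-1].copy()
M=np.eye(4);M[:3,:3]=R.from_quat(s["eef_rot"]).as_matrix();M[:3,3]=s["ee_pos"]
w["camera_from_world"]=np.linalg.inv(M@w["mount"])
P=np.array([[50,35,38],[-50,35,38],[-50,7,38],[50,7,38],[50,-35,8],[-50,-35,8]])/1e3
W=np.array([[*fp(MOD,p[:2]),p[2]] for p in P]);
for u in proj(w,W): cv2.circle(im,tuple(int(v) for v in u.round()),3,(255,0,255),1)
cv2.imwrite("pics/w1.png",im)
E
```

```text
t 1.75 pos [ 0.4978 -0.2896  0.1338] turn [ 0.0013 -0.0004 -0.0016] shift [ 0.0156 -0.0034  0.1218] f [ 0.2 -0.8  1.2] w 0.0608 0.0
```

View pics/w1.png

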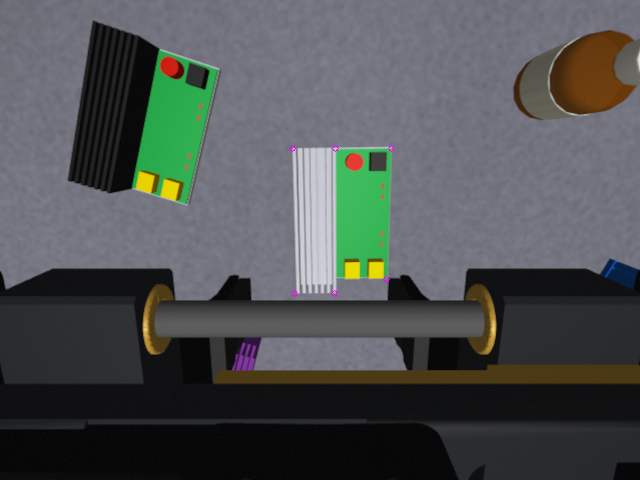

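The fitted corners land on the silver module in the wrist picture: sink at (293–335, 148–292), green out to x=390. The spare at (145,110) and the bottle at (575,80) are clear of the fingers. Descending to grasp.

play_rows:
  increments: "0 0 0 0.008 -0.002 0 0.7;0 0 0 0.0155 -0.0035 0.01 0.7;0 0 0 0.0155 -0.0035 0.04 0.7;0 0 0 0.0155 -0.0035 0.07 0.7;0 0 0 0.0155 -0.0035 0.095 0.7;0 0 0 0.0155 -0.0035 0.11 0.7;0 0 0 0.0155 -0.0035 0.118 0.7;0 0 0 0.0155 -0.0035 0.12 0.7"
  grip_force: 25

```text
time: 2.6
ee_pos: [0.511, -0.2787, 0.0122]
eef_rot: [0.98, 0.2, -0.0, -0.0]
ft_force: [0.1, -0.1, 0.2]
width: 0.0611
grip_force: 0.0
```

play_rows:
  increments: "0 0 0 0 0 0 0.5;0 0 0 0 0 0 0.4;0 0 0 0 0 0 0.2;0 0 0 0 0 0 0.1;0 0 0 0 0 0 0.1;0 0 0 0 0 0 0.1"
  grip_force: 25

```text
time: 3.2
ee_pos: [0.5112, -0.2794, 0.013]
eef_rot: [0.98, 0.2, 0.0, 0.0]
ft_force: [-0.1, -0.0, 3.3]
width: 0.0279
grip_force: 25.0
```

```bash
python3 - <<'E'
from h import *
s=goto([*fp(MOD,(0,.021)),.15],MOD[2])
E
```

```text
t 3.2 pos [ 0.5112 -0.2794  0.013 ] turn [ 0.001  -0.0004 -0.0002] shift [-0.0006  0.0012 -0.137 ] f [-0.1 -0.   3.3] w 0.0279 25.0
```

play_rows:
  increments: "0 0 0 0 0 -0.005 0.1;0 0 0 0 0 -0.015 0.1;0 0 0 0 0 -0.035 0.1;0 0 0 0 0 -0.06 0.1;0 0 0 0 0 -0.085 0.1;0 0 0 0 0 -0.1 0.1;0 0 0 0 0 -0.11 0.1;0 0 0 0 0 -0.11 0.1"

```text
time: 4.0
ee_pos: [0.5113, -0.2792, 0.1236]
eef_rot: [0.98, 0.2, 0.001, 0.001]
ft_force: [0.9, 0.7, -2.6]
width: 0.0277
grip_force: 25.0
```

```bash
python3 - <<'E'
from h import *
s=goto([*fp(FEN,(0,-.052)),.123],FEN[2])
E
```

```text
t 4.0 pos [ 0.5113 -0.2792  0.1236] turn [ 0.0011 -0.0013  0.4728] shift [ 2.287e-01 -3.982e-01  3.000e-04] f [ 0.9  0.7 -2.6] w 0.0277 25.0
```

play_rows:
  increments: "0 0 0.015 0.007 -0.012 0 0.1;0 0 0.05 0.023 -0.04 0 0.1;0 0 0.09 0.041 -0.072 0 0.1;0 0 0.14 0.062 -0.108 0 0.1;0 0 0.19 0.082 -0.143 0 0.1;0 0 0.23 0.103 -0.179 0 0.1;0 0 0.26 0.121 -0.211 0 0.1;0 0 0.28 0.137 -0.239 0 0.1"

```text
time: 4.8
ee_pos: [0.5424, -0.0031, 0.1213]
eef_rot: [0.998, 0.061, -0.001, -0.0]
ft_force: [0.1, 0.4, -2.2]
width: 0.0277
grip_force: 25.0
```

```bash
python3 - <<'E'
from h import *
s=goto([*fp(FEN,(0,-.052)),.123],FEN[2])
E
```

```text
t 4.8 pos [ 0.5424 -0.0031  0.1213] turn [-0.0004  0.0019  0.1929] shift [ 0.0451 -0.1758 -0.0017] f [ 0.1  0.4 -2.2] w 0.0277 25.0
```

play_rows:
  increments: "0 0 0.03 0.007 -0.028 0 0.1;0 0 0.07 0.016 -0.062 0 0.1;0 0 0.11 0.026 -0.1 0 0.1;0 0 0.15 0.035 -0.135 0 0.1;0 0 0.18 0.041 -0.16 0 0.1;0 0 0.193 0.045 -0.173 0 0.1;0 0 0.193 0.045 -0.176 0 0.1;0 0 0.193 0.045 -0.176 0 0.1"

```text
time: 5.6
ee_pos: [0.5657, 0.1746, 0.1215]
eef_rot: [0.999, -0.035, -0.001, 0.0]
ft_force: [-0.6, 0.0, -3.2]
width: 0.028
grip_force: 25.0
```

```bash
python3 - <<'E'
from h import *
s=goto([*fp(FEN,(0,-.052)),.0255],FEN[2])
for n in ("top","wrist"):
    c=camera(n);im=c["color"][:,:,::-1].copy()
    if n=="wrist":
        M=np.eye(4);M[:3,:3]=R.from_quat(s["eef_rot"]).as_matrix();M[:3,3]=s["ee_pos"]
        c["camera_from_world"]=np.linalg.inv(M@c["mount"])
        P=np.array([[110,0,0],[0,0,0],[110,-156,0],[-110,0,0],[0,0,30],[110,0,30],[-110,0,30]])/1e3
        W=np.array([[*fp(FEN,p[:2]),p[2]+.012] for p in P]);
        for u in proj(c,W): cv2.circle(im,tuple(int(v) for v in u.round()),3,(255,0,255),1)
    cv2.imwrite(f"pics/{n}2.png",im)
E
```

```text
t 5.6 pos [0.5657 0.1746 0.1215] turn [0.0007 0.0016 0.001 ] shift [-0.     -0.0023  0.096 ] f [-0.6  0.  -3.2] w 0.028 25.0
```

View pics/wrist2.png

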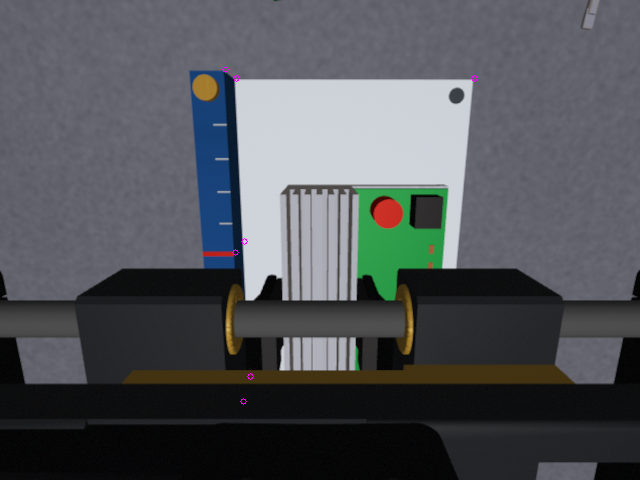

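The held module (sink at x 282–357) sits over the white bed, fence at left with the red line at (220,254), matching my fit to about 2 px. Lowering.

play_rows:
  increments: "0 0 0 0 -0.001 0.01 0.1;0 0 0 0 -0.001 0.03 0.1;0 0 0 0 -0.001 0.055 0.1;0 0 0 0 -0.001 0.075 0.1;0 0 0 0 -0.001 0.085 0.1;0 0 0 0 -0.001 0.091 0.1;0 0 0 0 -0.001 0.094 0.1;0 0 0 0 -0.001 0.096 0.1"

```text
time: 6.5
ee_pos: [0.5669, 0.1758, 0.027]
eef_rot: [0.999, -0.035, 0.001, -0.0]
ft_force: [-0.5, 0.0, -3.3]
width: 0.0277
grip_force: 25.0
```

play_rows:
  increments: "0 0 0 0 0 0 0.1;0 0 0 0 0 0 0.1"

```text
time: 6.7
ee_pos: [0.5668, 0.1759, 0.0272]
eef_rot: [0.999, -0.035, 0.001, -0.0]
ft_force: [0.4, -1.0, -3.1]
width: 0.0276
grip_force: 25.0
```

play_rows:
  increments: "0 0 0 0 0 0.001 0.1;0 0 0 0 0 0.002 0.1;0 0 0 0 0 0.002 0.1"

```text
time: 7.0
ee_pos: [0.5667, 0.1759, 0.025]
eef_rot: [0.999, -0.035, 0.0, 0.0]
ft_force: [-1.2, -0.5, 2.4]
width: 0.028
grip_force: 25.0
```

Seated on the bed. Releasing slightly and lifting.

play_rows:
  increments: "0 0 0 0 0 0 0.3;0 0 0 0 0 0 0.45;0 0 0 0 0 0 0.5;0 0 0 0 0 0 0.5;0 0 0 0 0 -0.02 0.5;0 0 0 0 0 -0.045 0.5;0 0 0 0 0 -0.07 0.5;0 0 0 0 0 -0.08 0.5"

```text
time: 7.8
ee_pos: [0.5675, 0.1763, 0.1069]
eef_rot: [0.999, -0.035, 0.002, -0.0]
ft_force: [0.4, 1.0, -0.4]
width: 0.043
grip_force: 0.0
```

play_rows:
  increments: "0 0 0 -0.02 0.02 0 0;0 0 0 -0.05 0.04 0 0;0 0 0 -0.08 0.06 0 0;0 0 0 -0.1 0.08 0 0;0 0 0 -0.11 0.08 0 0;0 0 0 -0.11 0.08 0 0"

```text
time: 8.4
ee_pos: [0.4503, 0.1036, 0.1044]
eef_rot: [0.999, -0.035, 0.0, 0.0]
ft_force: [1.3, 0.5, -0.2]
width: 0.0047
grip_force: 0.0
```

```bash
python3 - <<'E'
from h import *
s=goto([*fp(FEN,(0,-.052-.035)),.09],FEN[2])
for n in ("top","wrist"):
    c=camera(n);im=c["color"][:,:,::-1].copy()
    if n=="wrist":
        M=np.eye(4);M[:3,:3]=R.from_quat(s["eef_rot"]).as_matrix();M[:3,3]=s["ee_pos"]
        c["camera_from_world"]=np.linalg.inv(M@c["mount"])
    P=np.array([[110,0,0],[-110,0,0],[0,0,30]])/1e3
    W=np.array([[*fp(FEN,p[:2]),p[2]+.012] for p in P])
    P2=np.array([[50,14,38],[-50,14,38],[50,-14,38],[-50,-14,38],[50,-56,8],[-50,-56,8]])/1e3
    W2=np.array([[*fp(FEN,p[:2]+[0,-.052]),p[2]+.012] for p in P2])
    for u in proj(c,np.r_[W,W2]): cv2.circle(im,tuple(int(v) for v in u.round()),1 if n=="top" else 3,(255,0,255),1)
    if n=="top": im=cv2.resize(im[170:300,140:280],None,fx=3,fy=3)
    cv2.imwrite(f"pics/{n}3.png",im)
    if n=="top": t=im
o=np.zeros((480,800,3),np.uint8);o[:,:480]=im[:,100:580];k=cv2.resize(t,(320,297));o[:297,480:]=k
cv2.imwrite("pics/both3.png",o)
E
```

```text
t 8.4 pos [0.4503 0.1036 0.1044] turn [ 0.0007 -0.0001 -0.0004] shift [ 0.11   -0.0462  0.0143] f [ 1.3  0.5 -0.2] w 0.0047 0.0
```

View pics/both3.png

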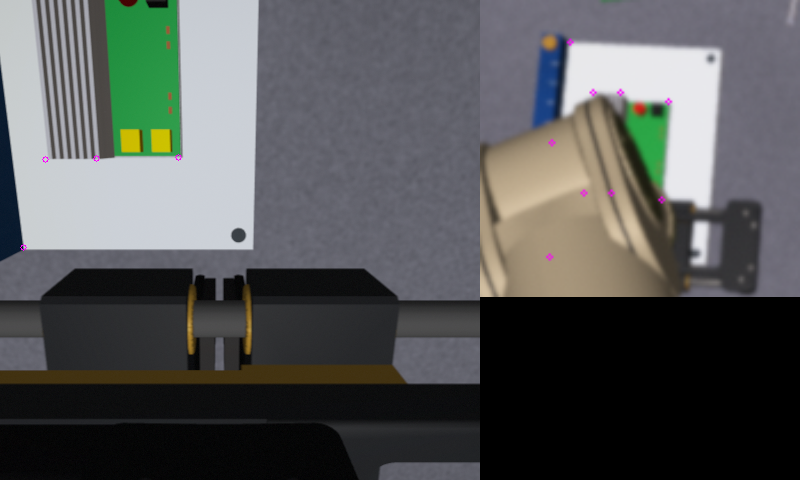

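The module stands where predicted: midway along the fence, sink side towards it, edge 38 mm off, shelf clear, fingers closing. Next the closed fingertips go over the shelf, tilted slightly so the tips lead.

play_rows:
  increments: "0.01 0 0 0.02 -0.008 0 0;0.02 0 0 0.055 -0.022 0 0;0.04 0 0 0.085 -0.035 0.005 0;0.06 0 0 0.105 -0.044 0.02 0;0.06 0 0 0.11 -0.045 0.04 0;0.06 0 0 0.11 -0.045 0.06 0;0.06 0 0 0.11 -0.045 0.072 0;0.06 0 0 0.11 -0.045 0.076 0"
  grip_force: 20

```text
time: 9.3
ee_pos: [0.5634, 0.1413, 0.0269]
eef_rot: [0.999, -0.035, -0.0, -0.03]
ft_force: [-0.1, 0.0, 0.6]
width: 0.0007
grip_force: 0.0
```

```bash
python3 - <<'E'
from h import *
s=goto([*fp(FEN,(0,-.087)),.0235],FEN[2])
c=camera("wrist");cv2.imwrite("pics/w4.png",c["color"][:,:,::-1])
E
```

```text
t 9.3 pos [0.5634 0.1413 0.0269] turn [-0.0599  0.0023  0.0004] shift [-0.0003 -0.0004  0.0034] f [-0.1  0.   0.6] w 0.0007 0.0
```

View pics/w4.png

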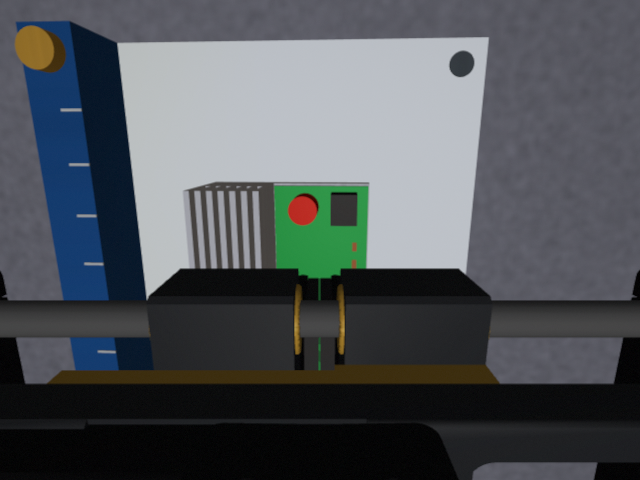

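The fingertips at (305–340, 290) are on the clear shelf, between sink and outer edge. Now slide it towards the fence.

play_rows:
  increments: "0 0 0 0 0 0.001 0;0 0 0 0 -0.003 0.002 0;0 0 0 0 -0.007 0.003 0;0 0 0 0 -0.011 0.0032 0;0 0 0 0 -0.015 0.0035 0;0 0 0 0 -0.019 0.0037 0;0 0 0 0 -0.023 0.004 0;0 0 0 0 -0.026 0.0042 0"

```text
time: 10.15
ee_pos: [0.5659, 0.1674, 0.026]
eef_rot: [0.999, -0.035, 0.001, -0.03]
ft_force: [0.1, -1.1, 0.9]
width: 0.0003
grip_force: 0.8
```

```bash
python3 - <<'E'
from h import *
goto([*fp(FEN,(0,-.045)),.0235],FEN[2])
E
```

```text
t 10.15 pos [0.5659 0.1674 0.026 ] turn [-0.0599 -0.0002  0.    ] shift [-0.0009 -0.0163  0.0035] f [ 0.1 -1.1  0.9] w 0.0003 0.8
```

play_rows:
  increments: "0 0 0 0 -0.003 0.0002 0;0 0 0 0 -0.006 0.0004 0;0 0 0 0 -0.009 0.0005 0;0 0 0 0 -0.011 0.0007 0;0 0 0 0 -0.012 0.0008 0;0 0 0 0 -0.012 0.0008 0"

```text
time: 10.75
ee_pos: [0.5666, 0.1793, 0.0258]
eef_rot: [0.999, -0.035, 0.001, -0.03]
ft_force: [-0.3, 0.2, -0.9]
width: 0.0003
grip_force: 0.0
```

play_rows:
  increments: "0 0 0 0 -0.002 0.0002 0;0 0 0 0 -0.004 0.0003 0;0 0 0 0 -0.005 0.0003 0;0 0 0 0 -0.006 0.0004 0;0 0 0 0 -0.006 0.0004 0"

```text
time: 11.25
ee_pos: [0.567, 0.1853, 0.0258]
eef_rot: [0.999, -0.035, 0.001, -0.03]
ft_force: [-0.3, 1.0, 0.6]
width: 0.0007
grip_force: 0.1
```

play_rows:
  increments: "0 0 0 0 -0.001 0.0001 0;0 0 0 0 -0.002 0.0001 0;0 0 0 0 -0.003 0.0002 0;0 0 0 0 -0.003 0.0002 0"

```text
time: 11.65
ee_pos: [0.5673, 0.1883, 0.0258]
eef_rot: [0.999, -0.035, 0.001, -0.03]
ft_force: [-0.4, -1.1, -0.1]
width: 0.0007
grip_force: 0.1
```

```bash
python3 - <<'E'
from h import *
s=goto([*fp(FEN,(0,-.037)),.0235],FEN[2])
c=camera("wrist");cv2.imwrite("pics/w5.png",c["color"][:,:,::-1])
E
```

```text
t 11.65 pos [0.5673 0.1883 0.0258] turn [-0.0601 -0.0001  0.0001] shift [-0.0008 -0.0033  0.0025] f [-0.4 -1.1 -0.1] w 0.0007 0.1
```

View pics/w5.png

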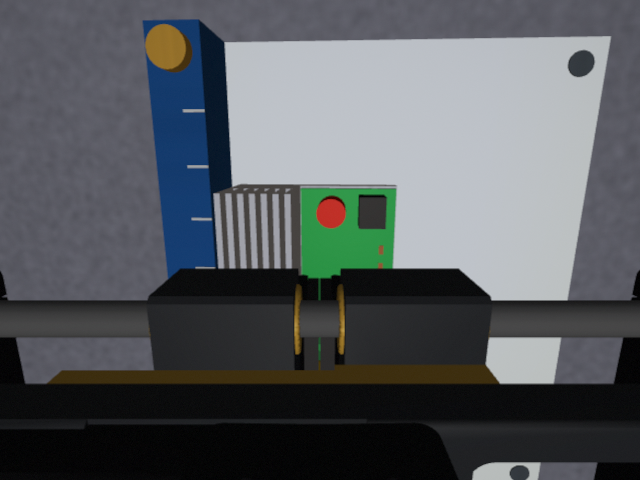

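The module has followed squarely. Its sink edge (x≈215) is a few mm short of the fence face. Continuing in small steps.

play_rows:
  increments: "0 0 0 0 -0.001 0.0002 0;0 0 0 0 -0.002 0.0003 0;0 0 0 0 -0.003 0.0003 0;0 0 0 0 -0.003 0.0003 0"

```text
time: 12.1
ee_pos: [0.5675, 0.1913, 0.0257]
eef_rot: [0.999, -0.035, 0.001, -0.03]
ft_force: [0.4, -0.8, 0.5]
width: 0.0002
grip_force: 0.3
```

play_rows:
  increments: "0 0 0 0 -0.001 0.0002 0;0 0 0 0 -0.002 0.0003 0;0 0 0 0 -0.002 0.0003 0"

```text
time: 12.4
ee_pos: [0.5676, 0.1923, 0.0255]
eef_rot: [0.999, -0.035, 0.001, -0.029]
ft_force: [-0.8, -4.5, 3.0]
width: 0.0007
grip_force: 2.3
```

Fence contact reached. Now the downward press, in small steps.

play_rows:
  increments: "0 0 0 0 0 0.001 0;0 0 0 0 0 0.002 0;0 0 0 0 0 0.003 0;0 0 0 0 0 0.003 0"

```text
time: 12.8
ee_pos: [0.568, 0.1922, 0.0225]
eef_rot: [0.999, -0.035, 0.001, -0.029]
ft_force: [-0.4, -5.0, 1.9]
width: 0.0006
grip_force: 2.8
```

play_rows:
  increments: "0 0 0 0 -0.0005 0.001 0;0 0 0 0 -0.001 0.002 0;0 0 0 0 -0.001 0.002 0"

```text
time: 13.1
ee_pos: [0.5684, 0.1921, 0.021]
eef_rot: [0.999, -0.036, 0.001, -0.029]
ft_force: [-2.9, -10.0, 8.2]
width: 0.0004
grip_force: 5.6
```

play_rows:
  increments: "0 0 0 -0.0003 -0.0005 0.001 0;0 0 0 -0.0003 -0.001 0.0015 0;0 0 0 -0.0003 -0.001 0.0015 0"

```text
time: 13.4
ee_pos: [0.5684, 0.1922, 0.0207]
eef_rot: [0.999, -0.036, 0.002, -0.028]
ft_force: [-7.7, -16.0, 23.5]
width: 0.0007
grip_force: 13.0
```

play_rows:
  increments: "0 0 0 -0.0006 -0.0002 -0.0002 0;0 0 0 -0.0012 -0.0004 -0.0003 0;0 0 0 -0.0012 -0.0004 -0.0003 0;0 0 0 -0.0012 -0.0004 -0.0003 0"

```text
time: 13.8
ee_pos: [0.5684, 0.1922, 0.0208]
eef_rot: [0.999, -0.037, 0.003, -0.028]
ft_force: [-1.4, -15.4, 15.4]
width: 0.0008
grip_force: 10.3
```

```bash
python3 - <<'E'
from h import *
for i in range(3):
    s=goto([*fp(FEN,(0,-.037)),.0205],FEN[2]); c=camera("wrist")
cv2.imwrite("pics/w6.png",c["color"][:,:,::-1]);print(s["torque"])
E
```

```text
t 13.8 pos [0.5684 0.1922 0.0208] turn [-0.0563 -0.0031 -0.0034] shift [-0.0017  0.0005  0.0002] f [ -1.4 -15.4  15.4] w 0.0008 10.3
t 13.85 pos [0.5684 0.1922 0.0207] turn [-0.0563 -0.003  -0.0034] shift [-0.0016  0.0005  0.0002] f [ -1.3 -15.4  14.6] w 0.0003 10.3
t 13.9 pos [0.5684 0.1922 0.0207] turn [-0.0563 -0.0031 -0.0034] shift [-0.0017  0.0005  0.0002] f [ -1.3 -15.1  15.6] w 0.0006 10.3
[-2.91081491  0.28022816 -0.06498967]
```

View pics/w6.png

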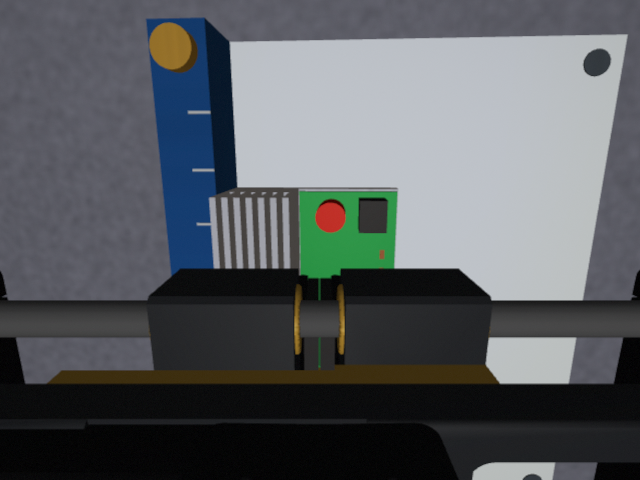

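The sink overlaps the fence face squarely, and about 15 N toward the fence and 15 N down are holding steady. TCP height 0.0207 m matches the shelf top at 0.020 m, so the module is flat on the bed. Handing in.

```bash
python3 -c "
from bench import *
print(close_job())"
```

```text
the job is handed in; nothing more can be done
None
```

The silver-heat-sink module is on the white jig about midway along the blue fence, held pressed flush against the fence and flat on the bed with about 15 N each way; the job was handed in at 13.9 s, and the hand-in returned no verdict.

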